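# Refit the hand truck's wheel and lock it with the hairpin clip

## Robot

A 6-joint arm with a two-finger parallel gripper is mounted at the origin on the work surface. World frame = base frame: x ahead of the robot, y to its left, z up, the work surface at z = 0. Lengths are in mm, angles in rad, forces in N, time in s.
With the tool pointing down it reaches from about 350 to 775 mm from the base axis. Payload 7.3 kg.
Tool frame: the origin (TCP) lies at the very end of the fingers, on their centre line; the grasp point (between the pads) lies 19 mm behind it; z points along the fingers, y is the line along which they close (so a half turn about z gives the same grasp; the last joint's range is limited). The gripper opens to 92 mm and grips with 3 to 60 N. Pads are 19 mm wide; open, the fingers measure 130 mm over their backs; the gripper's body (75 mm by 190 mm) begins 47 mm behind the grasp point.
Start: joints at [-0.146, 0.342, 1.524, -0, 1.275, -0.146], TCP at [525.019, 0.019, 226.741] pointing down, gripper open.
Joint ranges: [-2.53, 2.53], [-0.77, 2.02], [0.04, 2.7], [-1, 4.14], [0.28, 2.66], [-3.11, 3.11]. Speed limits (rad/s): [2.57, 2.57, 3.14, 3.14, 3.14, 3.14].

## Interface

Orientations are given as [roll, pitch, yaw] about the fixed x, y, z axes, in that order (R = Rz(yaw) Ry(pitch) Rx(roll)).
In Python, from plant import bot gives the robot as it stands.
- The arm moves only by the tool jog_arm, never from a script. Its argument "targets" is a list of rows, each an object with "xyz": the shift along the tool's x, y, z as a fraction of full scale, a list of three; "spin": the turn about the tool's z as a fraction of full scale. In form: [{"xyz": [x, y, z], "spin": spin}, ...]. A call has exactly 10 rows; each row shifts and turns the commanded pose from where the row before left it, along the tool's axes as they then stand; what a row does not reach is not made up. Full scale, the value 1, is 80 mm for a shift and 0.1 rad for a turn. A row lasts 1/8 s, in which the tool goes at most 62.5 mm and 10.7 degrees, less where a joint would pass 70% of its speed; a pose out of reach is approached as far as the arm can. A call with a number of a shift or a turn outside -1 to 1 is refused whole. A call with a gripper value outside its range is refused whole. "gripper" is the opening in per cent of the stroke, from 0 (shut) to 100 (fully open), set as the call begins (left out, the last holds). The fingers move at their own pace and stop on an object; the grip force is fixed at half the most. Time passes only in rows, so rows that do not move let the fingers close, or fill a call up. It gives the time, the measured TCP pose, the force, the opening and the grip force at its end, in the units of the state.
- bot.get_obs(): the state, without advancing time (a new reading comes with each control period).
- bot.capture(name): name is "scene" or "side" or "wrist"; returns the picture (480x640x3 uint8, blue, green, red); there is no depth.
- bot.get_calibration(name): a dict with "vfov" (degrees; the focal length in pixels is half the picture's height over the tangent of half this angle, whatever the lens; pixels are square), "cx", "cy" (the principal point, pixels), "eye" and "rotation" of the camera in the world. Camera axes: x right, y down, z forward; pixel columns grow to the right and rows downward; lengths in mm; the calibration is good to about 2 mm. A picture is of the moment at which its call begins: read the wrist's pose just before it. get_calibration takes no time and is no camera call; for the wrist camera it gives the pose at the moment of the call.
- bot.close_job(): hands the job in; it is judged then, once.
The state is a dict: "time": time; "joint_positions": joint angles; "dq": joint speeds; "tau": joint torques, N m; "tool_pos": TCP position; "tcp_rot": TCP orientation; "contact_force": force on the tool from outside, world axes, zero at the start; "moment": the same for the moment, N m; "grip_width": finger opening in mm; "finger_force": force on a finger pad.
Only numpy, scipy, OpenCV 4.12 (cv2) and the standard library are available. Lean on these libraries where they do the work, as an engineer would, in place of code of your own. Each camera call takes 0.05 s, during which the arm holds its last target. There are 200 camera calls.

## Task

The folded hand truck on the desk has lost a wheel. Put the loose wheel back on the bare axle, long side of the hub up and all the way down like its neighbour, then lock it on by pushing the straight leg of the hairpin clip through the cross hole in the axle until the curved leg snaps round the axle. Let go, and leave the tape measure, screwdriver and box of screws where they lie.

Things in the scene. Friction and masses are not known exactly. Their poses are not given: they have to be found in the camera images.
- trolley: Folded aluminium hand truck lying flat and immovable on the desk. Origin on the desk below the bare axle; z up, y along the frame towards the handle, x towards the other axle, 270 mm away. There a 125 mm wheel and its clip are fitted already (loop on the -y side); that axle's top is 114 mm above the desk. Frame and brackets near the wheels are below 40 mm.
- axle_seat (a point): Centre of the top of the collar (26 mm diameter) at the foot of the bare steel axle, 43 mm above the desk; axes as trolley. The wheel's hub rests on this collar. The axle is upright, 16 mm in diameter and ends 71 mm above this point; its last 4 mm taper to 10 mm diameter.
- axle_hole (a point): Centre of the cross hole in the bare axle, 59 mm above axle_seat; axes as trolley. The hole runs level along this y axis through the 16 mm axle, 6 mm wide and high, both mouths countersunk to about 9 mm. The clip may go in from either side, flat. With the wheel fully down the hub's top is 7 mm below this point.
- wheel_hub (a point): Loose wheel, 0.36 kg, lying flat, long side of the hub up: grey plastic, black tyre, 125 mm diameter, tyre 30 mm thick. The round hub, 36 mm diameter, 52 mm long, is level with the tyre below and stands 22 mm above it; 18 mm bore right through. This point: on the axis, middle of the upstanding part of the hub, 41 mm above the wheel's underside. z is the axis, up.
- wheel_bore (a point): Centre of the loose wheel's bore at its underside, 41 mm below wheel_hub; it lies at axle_seat when the wheel is fully down.
- clip_loop (a point): Loose hairpin clip: R-shaped, 4 mm steel wire, 87 mm long, 0.04 kg, lying flat. This point: centre of its round loop (two turns of wire, 22 mm outside diameter, 8 mm high), 4 mm above the clip's underside. Axes: x along the straight leg from the loop to its tip, y from the straight leg to the curved leg, z up, square to the clip's plane.
- clip_seat (a point): Point on the axis of the clip's straight leg that lies at axle_hole when home; from clip_loop 36 mm along x, -9 mm along y, 2 mm down, same axes. The leg reaches 40 mm beyond it, its last 5 mm 2.6 mm thick. Beside it, in plane, the curved leg bows round a 16 mm shank here, narrows to 5 mm (centre lines) before and after, and flares to 12.5 mm at its tip 29 mm beyond.
- clip_leg (a joint): How far the clip's sprung curved leg is forced open, rad: 0 at rest and again when it has snapped round the axle, about 0.07 while its narrow part rides over the axle. Pushing it over takes 5 to 12 N; it snaps in over the last few millimetres.
- tape: Yellow tape measure, 74 x 40 x 55 mm, standing on the desk; origin under its centre. To be left alone.
- driver: Screwdriver with a black handle, 200 mm long and 26 mm thick, lying on the desk; origin under its middle, x from handle to tip. To be left alone.
- screws: Small open cardboard box of screws, 75 x 55 x 32 mm; origin under its centre. To be left alone.
Things that resemble listed ones, but are neither listed nor needed, are in the scene too. Of the things that look like the part that bears wheel_hub, take the one that is nearest to the robot's base at the start.

How it is judged (in metres and radians):
On the way:
1. the wheel sits on the bare axle, fully down on its collar (horizontal distance between wheel_bore and axle_seat below 0.004 m and z of wheel_bore in the frame of axle_seat below 0.004 m and angle between wheel_hub's own z axis and vertical below 0.1 rad), for 0.2 s.
At the end, for the whole second after the job is handed in: Wheel on the bare axle, upright, bore within 4 mm of the axle line and hub within 4 mm of the collar; clip's seat point within 4 mm of the hole's centre, its straight leg within 0.3 rad of the hole's line, curved leg snapped shut (under 0.04 rad); both let go and at rest (all of step 1 and distance between clip_seat and axle_hole below 0.004 m and angle between the x axis of clip_loop and the y axis of axle_hole, either way round below 0.3 rad and value of joint clip_leg below 0.04 rad and linear speed of each of wheel, clip below 0.02 m/s); the robot touches nothing.
It fails at once if the tape measure is moved by more than 30 mm (distance of tape from where it was at the start of the episode above 0.03 m).
It fails at once if the screwdriver is moved by more than 30 mm (distance of driver from where it was at the start of the episode above 0.03 m).
It fails at once if the box of screws is moved by more than 30 mm (distance of screws from where it was at the start of the episode above 0.03 m).
It also fails if it takes over 64 s, if anything falls off the work surface, if the arm or the gripper's body presses on something with over 40 N, if the wrist force passes 120 N, or if a joint passes its speed limit or range.

## Working session

There is one attempt and no reset: what is moved stays moved. The work goes in short steps, Python scripts to look and compute and a tool call to move; the robot and the scene stay as the last step left them, time stands still between calls to the robot, and variables do not carry over. Pictures are saved under pics/ and viewed, at most 11 in all, crops included, and the job is handed in when it is done.

Besides the shell and the picture viewer there is one more tool, called after ">>>" as name([rows], argument=value, ...), one row to a line, values as JSON. jog_arm: Moves the arm, as the interface text tells. Shift numbers are shares of 80 mm and turn numbers shares of 0.1 rad, none past 1 either way. Its arguments: {"type":"object","properties":{"targets":{"type":"array","items":{"type":"object","properties":{"xyz":{"type":"array","items":{"type":"number"}},"spin":{"type":"number"}}}},"gripper":{"type":"number"}},"required":["targets"]}

```bash
mkdir -p pics
python3 - <<'E'
from plant import bot
import cv2,numpy as np
np.set_printoptions(suppress=True,precision=4)
for n in("scene","side","wrist"):
    c=bot.get_calibration(n);print(n,c)
    cv2.imwrite(f"pics/{n}0.png",bot.capture(n))
print(bot.get_obs())
E
```

```text
scene {'vfov': 56.630974232234756, 'cx': 315.2498205525481, 'cy': 242.87443309256838, 'eye': array([1094.6829, -670.9346,  606.4371]), 'rotation': array([-2.1976, -0.0037,  0.7442])}
side {'vfov': 48.76378762452323, 'cx': 320.99577580952365, 'cy': 232.3125128092068, 'eye': array([ 281.2746, -907.0582,  666.5811]), 'rotation': array([-2.1881, -0.0231, -0.3812])}
wrist {'vfov': 67.5200854880546, 'cx': 315.7841477325083, 'cy': 246.5922868950845, 'eye': array([524.996 ,  76.6132, 384.5783]), 'rotation': array([2.8566, 0.0015, 0.0004])}
{'time': 0.15, 'joint_positions': array([-0.146 ,  0.3426,  1.5248,  0.    ,  1.2754, -0.146 ]), 'dq': array([ 0.0011, -0.0024, -0.0037,  0.0005,  0.0013, -0.0017]), 'tau': array([  0.0008, -43.1471, -24.4353,   0.0718,   0.0538,  -0.0001]), 'tool_pos': array([524.7202,   0.0598, 226.2214]), 'tcp_rot': array([-3.1405, -0.0002,  1.5708]), 'contact_force': array([-0.0315,  0.6208,  0.7767]), 'moment': array([ 0.0275, -0.0208, -0.0353]), 'finger_force': 0.0, 'grip_width': 91.72264570846349}
```

View pics/scene0.png

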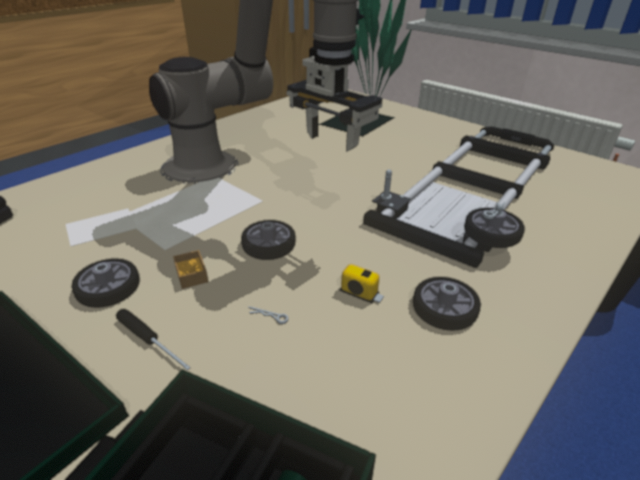

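View pics/side0.png

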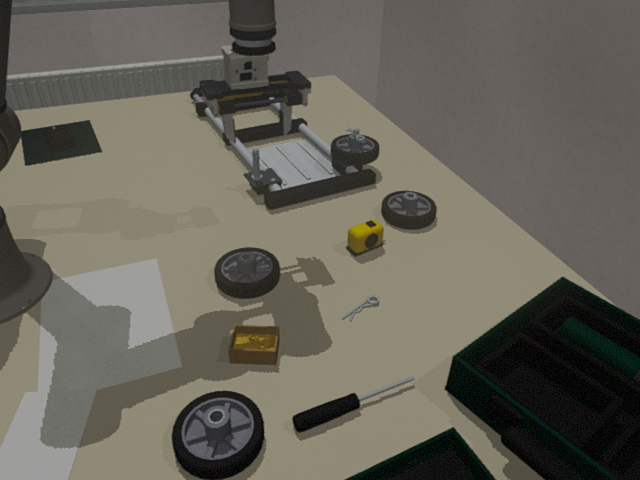

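The scene view shows three wheels at (105,282), (268,239) and (447,302), the clip at (268,314), and the bare axle at (388,190). In the side view the wheels are at (218,433), (248,272) and (409,209), the clip at (362,307), and the axle at (256,165).

```bash
cat > h.py <<'E'
from plant import bot
import cv2,numpy as np
from scipy.spatial.transform import Rotation as Ro
np.set_printoptions(suppress=True,precision=2)
def cam(n):
    c=bot.get_calibration(n);return dict(f=240/np.tan(np.radians(c['vfov']/2)),cx=c['cx'],cy=c['cy'],e=np.array(c['eye']),R=Ro.from_euler('xyz',c['rotation']).as_matrix())
def ray(c,p):
    d=c['R']@np.array([(p[0]-c['cx'])/c['f'],(p[1]-c['cy'])/c['f'],1]);return d/np.linalg.norm(d)
def onz(c,p,z):
    d=ray(c,p);return c['e']+d*(z-c['e'][2])/d[2]
def tri(cs,ps):
    A=0;b=0
    for c,p in zip(cs,ps):
        d=ray(c,p);P=np.eye(3)-np.outer(d,d);A=A+P;b=b+P@c['e']
    x=np.linalg.solve(A,b);return x,[float(np.linalg.norm(np.cross(ray(c,p),x-c['e']))) for c,p in zip(cs,ps)]
def proj(c,X):
    q=c['R'].T@(np.array(X)-c['e']);return np.array([c['cx'],c['cy']])+c['f']*q[:2]/q[2]
E
python3 - <<'E'
from h import *
s,d=cam('scene'),cam('side')
for n,a,b in[('A',(105,282),(218,433)),('B',(268,239),(248,272)),('C',(447,302),(409,209)),('axletop',(388,172),(256,150)),('cliploop',(282,318),(373,301)),('nbr top',(495,213),(353,130))]:
    print(n,*tri([s,d],[a,b]), onz(s,a,30)[:2],onz(d,b,30)[:2])
for n,a,z in[('cliptip',(345,319),2),('box',(255,345),16),('tape',(366,236),28),('dr handle',(296,423),13),('dr tip',(413,379),13)]: print(n,onz(d,a,z))
a,b=cv2.imread('pics/scene0.png'),cv2.imread('pics/side0.png')
f=lambda im,x,y,w,h,k:cv2.resize(im[y:y+h,x:x+w],None,fx=k,fy=k,interpolation=cv2.INTER_CUBIC)
cv2.imwrite('pics/m1.png',np.vstack([np.hstack([f(a,215,205,100,70,4),f(b,198,235,100,70,4)]),np.hstack([f(a,350,160,100,70,4),f(b,220,130,100,70,4)])]))
E
```

```text
A [ 325.23 -456.22   15.82] [0.07656195221477331, 0.07656195221488635] [ 343.64 -461.3 ] [ 324.29 -466.14]
B [ 456.31 -134.2    16.38] [1.2594390570233442, 1.2594390570233114] [ 469.88 -144.95] [ 452.56 -152.28]
C [859.92 -42.47  16.09] [1.6977174836925955, 1.6977174836925413] [864.74 -54.87] [846.66 -63.68]
axletop [564.69 167.84 112.46] [0.05802207311132472, 0.0580220731114104] [476.15 307.98] [606.84 327.64]
cliploop [ 651.43 -278.91    4.87] [2.0105716842242836, 2.010571684224325] [ 668.72 -293.03] [ 637.02 -305.38]
nbr top [827.21 198.94 101.85] [7.559927316056437, 7.559927316056485] [793.86 305.9 ] [903.1  358.52]
cliptip [ 585.42 -303.39    2.  ]
box [ 417.41 -319.07   16.  ]
tape [ 712.44 -121.46   28.  ]
dr handle [ 431.48 -477.92   13.  ]
dr tip [ 625.97 -469.03   13.  ]
```

View pics/m1.png

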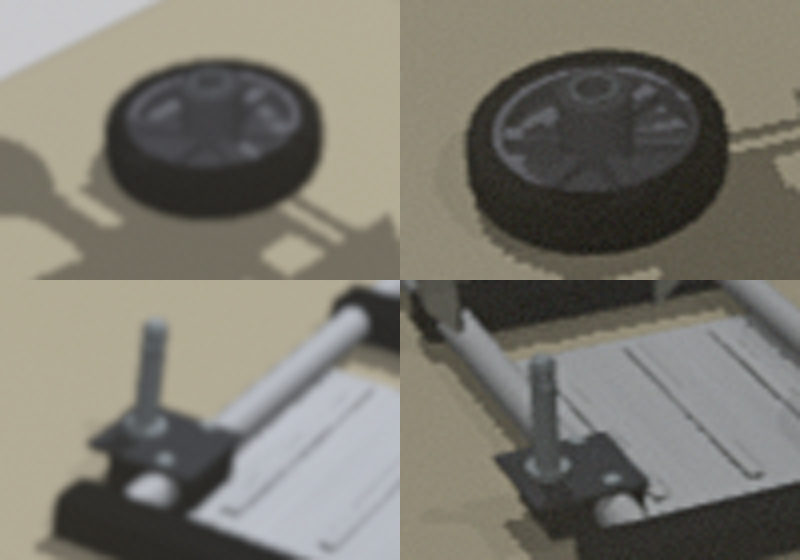

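View pics/wrist0.png

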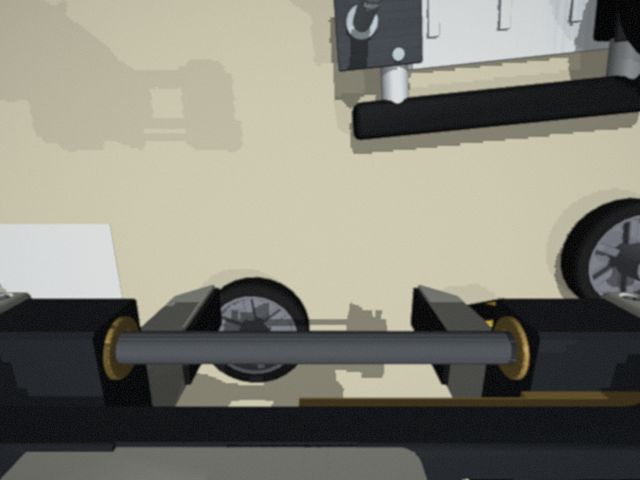

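Wheel B, at (456,-134), is nearest the base, has its long hub up, and shows in the crops with its hub top at scene (267,225) and side (247,256). The axle is clear in both views: its top is at scene (389,171) and side (255,149). The wrist view shows wheel B at (255,328), partly hidden, and the collar at (362,22).

Run:
```python
from h import *
s,d,w=cam('scene'),cam('side'),cam('wrist')
for n,a,b,z in[('hubtop',(267.5,225),(246.75,256.8),52),('axletop',(388.75,170.8),(255.3,149.3),114),('collar',(386.2,196),(256.8,176.5),43)]:
    print(n,*tri([s,d],[a,b]),onz(s,a,z)[:2],onz(d,b,z)[:2])
print('wrist collar',onz(w,(362,22),43),'bar',onz(w,(355,104),30),onz(w,(620,78),30))
print('TCP',proj(w,[525,0,226.7]), proj(w,[456,-134,52]))
# tyre silhouette: outer edge extremes, compare with model
for n,c in(('scene',s),('side',d)):
    t=np.linspace(0,6.283,200)
    P=np.array([proj(c,[456+62.5*np.cos(a),-134+62.5*np.sin(a),z]) for a in t for z in(0,30)]);print(n,P.min(0),P.max(0))
for n,c,x0,y0 in(('scene',s,215,205),('side',d,198,235)):
    g=cv2.cvtColor(cv2.imread(f'pics/{n}0.png'),cv2.COLOR_BGR2GRAY)[y0:y0+75,x0:x0+100]
    _,m=cv2.threshold(g,65,255,cv2.THRESH_BINARY_INV)
    k,l,st,_=cv2.connectedComponentsWithStats(m);i=1+st[1:,4].argmax();print(n,st[i],'->',x0+st[i][0],y0+st[i][1],x0+st[i][0]+st[i][2],y0+st[i][1]+st[i][3])
```

```text
hubtop [ 456.16 -132.97   53.23] [1.9602907612432736, 1.960290761243317] [ 452.76 -129.06] [ 456.33 -134.55]
axletop [563.96 171.51 113.35] [0.7265884294186161, 0.7265884294186842] [563.92 171.84] [563.35 168.66]
collar [564.08 172.22  42.12] [1.3783526961715207, 1.3783526961714676] [563.68 173.37] [563.26 167.96]
wrist collar [563.29 172.63  43.  ] bar [560.73 109.71  30.  ] [799.57 131.72  30.  ]
TCP [316.07 306.94] [250.62 349.53]
scene [239.54 219.5 ] [295.36 262.09]
side [213.72 246.04] [280.54 300.04]
scene [ 27  16  53  39 862] -> 242 221 295 260
side [  17   13   65   51 2113] -> 215 248 280 299
```

>>> jog_arm([
  {"xyz": [-0.5, -0.17, 0], "spin": 0},
  {"xyz": [-0.5, -0.17, 0], "spin": 0},
  {"xyz": [-0.5, -0.17, 0], "spin": 0},
  {"xyz": [-0.5, -0.17, 0], "spin": 0},
  {"xyz": [-0.5, -0.17, 0], "spin": 0},
  {"xyz": [-0.2, 0, 0], "spin": 0},
  {"xyz": [0, 0, 0], "spin": 0},
  {"xyz": [0, 0, 0], "spin": 0},
  {"xyz": [0, 0, 0], "spin": 0},
  {"xyz": [0, 0, 0], "spin": 0},
])

```text
time: 1.4
tool_pos: [457.3, -215.2, 226.8]
tcp_rot: [3.141, -0.0, 1.572]
contact_force: [0.2, -0.1, 0.7]
grip_width: 91.4
finger_force: 0.0
```

Run:
```python
from h import *
print(bot.get_obs()['tool_pos'],bot.get_obs()['tcp_rot']);w=cam('wrist');print(proj(w,[456,-133.5,52]),proj(w,[456,-133.5,30]),proj(w,[651,-279,5]))
cv2.imwrite('pics/w1.png',bot.capture('wrist'))
```

```text
[ 457.28 -215.2   226.8 ] [ 3.14 -0.    1.57]
[314.32 135.32] [314.41 135.69] [487.51 271.51]
```

View pics/w1.png

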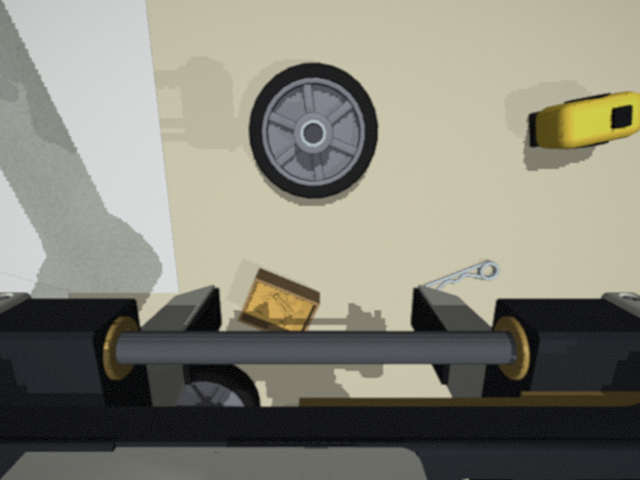

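The wheel's hub is at (313,132) with the left and right sides between spokes. The clip loop is at (489,270), the tape at (590,122) and the screw box at (280,298).

>>> jog_arm([
  {"xyz": [0.5, -0.02, 0.2], "spin": 0},
  {"xyz": [0.4, 0, 0.4], "spin": 0},
  {"xyz": [0.15, 0, 0.5], "spin": 0},
  {"xyz": [0, 0, 0.5], "spin": 0},
  {"xyz": [0, 0, 0.4], "spin": 0},
  {"xyz": [0, 0, 0.25], "spin": 0},
  {"xyz": [0, 0, 0.18], "spin": 0},
  {"xyz": [0, 0, 0], "spin": 0},
  {"xyz": [0, 0, 0], "spin": 0},
  {"xyz": [0, 0, 0], "spin": 0},
])

```text
time: 2.7
tool_pos: [455.9, -132.2, 33.1]
tcp_rot: [3.14, 0.001, 1.571]
contact_force: [1.1, -0.4, -0.4]
grip_width: 92.1
finger_force: 0.0
```

>>> jog_arm([
  {"xyz": [0, 0, 0], "spin": 0},
  {"xyz": [0, 0, 0], "spin": 0},
  {"xyz": [0, 0, 0], "spin": 0},
  {"xyz": [0, 0, 0], "spin": 0},
  {"xyz": [0, 0, 0], "spin": 0},
  {"xyz": [0, 0, 0], "spin": 0},
  {"xyz": [0, 0, 0], "spin": 0},
  {"xyz": [0, 0, 0], "spin": 0},
  {"xyz": [0, 0, 0], "spin": 0},
  {"xyz": [0, 0, 0], "spin": 0},
], gripper=0)

```text
time: 3.95
tool_pos: [455.2, -131.9, 32.3]
tcp_rot: [-3.141, -0.0, 1.571]
contact_force: [-1.8, -0.8, 0.6]
grip_width: 35.1
finger_force: 30.0
```

>>> jog_arm([
  {"xyz": [0, 0, -0.2], "spin": 0},
  {"xyz": [0, 0, -0.5], "spin": 0},
  {"xyz": [0.2, 0.1, -0.5], "spin": 0},
  {"xyz": [0.5, 0.25, -0.42], "spin": 0},
  {"xyz": [0.5, 0.3, 0], "spin": 0},
  {"xyz": [0.5, 0.3, 0], "spin": 0},
  {"xyz": [0.5, 0.25, 0], "spin": 0},
  {"xyz": [0.2, 0.15, 0], "spin": 0},
  {"xyz": [0, 0, 0], "spin": 0},
  {"xyz": [0, 0, 0], "spin": 0},
])

```text
time: 5.2
tool_pos: [562.8, 59.5, 161.3]
tcp_rot: [-3.14, 0.0, 1.571]
contact_force: [-0.7, -0.3, -3.9]
grip_width: 34.9
finger_force: 30.0
```

>>> jog_arm([
  {"xyz": [0, 0, 0], "spin": 0},
  {"xyz": [0, 0, 0], "spin": 0},
  {"xyz": [0, 0, 0], "spin": 0},
  {"xyz": [0, 0, 0], "spin": 0},
  {"xyz": [0, 0, 0], "spin": 0},
  {"xyz": [0, 0, 0], "spin": 0},
  {"xyz": [0, 0, 0], "spin": 0},
  {"xyz": [0, 0, 0], "spin": 0},
  {"xyz": [0, 0, 0], "spin": 0},
  {"xyz": [0, 0, 0], "spin": 0},
])

```text
time: 6.45
tool_pos: [563.4, 60.0, 161.9]
tcp_rot: [-3.142, 0.0, 1.571]
contact_force: [0.2, 0.0, -4.3]
grip_width: 35.1
finger_force: 30.0
```

Run:
```python
from h import *
o=bot.get_obs();t=o['tool_pos'];print(t,o['tcp_rot']);w=cam('wrist');print(w['e']-t,proj(w,[563.5,172,114]),proj(w,[563.5,172,43]),proj(w,t+[0,0,19]),proj(w,t+[0,62.5,-2]),proj(w,t+[0,18,19]))
cv2.imwrite('pics/w2.png',bot.capture('wrist'))
```

```text
[563.4   60.03 161.91] [-3.14  0.    1.57]
[  0.15  76.57 158.47] [315.73  70.9 ] [315.74  89.62] [315.37 325.7 ] [315.44 174.65] [315.37 287.11]
```

View pics/w2.png

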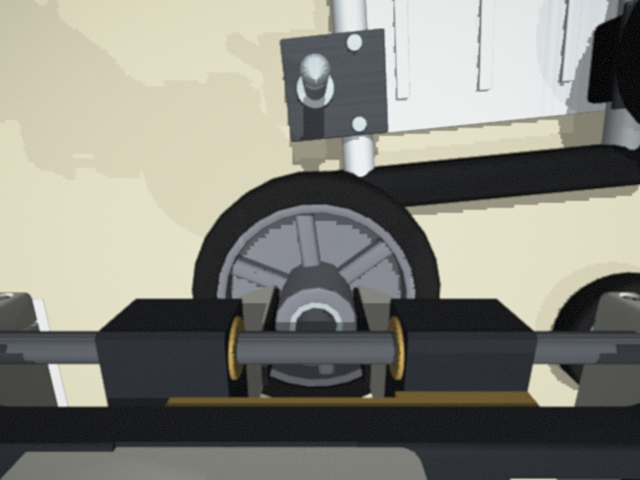

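The view shows the wheel held level, its bore ring at about (317,318) and its tyre's front edge at row 170. The axle stands at (315,70) with its collar at (316,88).

Run:
```python
from h import *
g=cv2.cvtColor(cv2.imread('pics/w2.png'),cv2.COLOR_BGR2GRAY)
for (x0,x1,y0,y1) in((284,350,294,334),(292,340,48,112)):
    for y in range(y0,y1,2): print(y,' '.join('%3d'%v for v in g[y,x0:x1:3]))
    print(x0)
```

```text
294  65  69  69 104 136 143 142 143 141 141 139 141 142 139 141 144 142 145 114  72  68  67
296  66  77 111 144 146 142 142 141 141 142 142 139 140 140 140 142 142 141 141 106  70  63
298  67 114 142 146 143 141 143 142 138 141 137 138 138 139 137 139 139 140 141 136  98  67
300  82 141 144 142 140 141 137 139 139 138 137 135 137 134 138 136 135 140 141 139 135  84
302 113 145 145 142 140 140 139 136 138 164 156 150 151 138 136 137 139 136 137 140 141 123
304 140 145 143 141 142 139 136 153 183 201 201 200 197 188 174 139 135 137 140 138 139 139
306 145 141 142 140 138 149 174 200 201 200 194 201 201 201 200 179 135 137 136 136 137 139
308 145 142 141 140 138 187 201 204 190 136 109 128 140 165 199 201 171 137 137 138 136 138
310 144 142 142 136 158 202 194 158  99  72  75  76  75  69 141 198 202 172 137 136 137 138
312 141 143 140 137 194 201 130  75  75  75  78  77  76  63  62 141 201 200 158 136 136 137
314 141 140 137 168 203 186  72  71  74  78  78  78  75  76  70  59 155 201 176 136 139 138
316 142 138 141 199 200 121  66  72  74  77  76  76  75  73  71  58  86 195 194 138 138 
[... 2197 characters left out ...]
 121 225 225 115  88
92  85  78 202 216 181  76  72  73  75  71  69 146 225 226 103  86
94  85  79 181 223 215  79  73  73  71  72  71 189 227 217  90  84
96  84  81 142 227 210 109  76  74  74  71  92 204 226 185  81  84
98  81  81  89 224 159 144  99  72  72  85 130 199 220 128  81  88
100  81  84  54 178 154 145 140 121 119 133 142 195 204  68  87  88
102  80  82  77  91 142 145 142 144 144 143 146 215 135  76  86  83
104  82  88  86  63  92 142 147 146 145 146 146 158  70  87  84  83
106  84  86  87  84  58  86 128 138 141 135 103  60  80  86  85  87
108  83  83  84  85  59  55  66  84  89  69  57  79  87  85  88  88
110  80  81  85  86  58  56  55  55  58  61  59  88  86  89  88  88
292
```

>>> jog_arm([
  {"xyz": [0.4, -0.006, 0], "spin": 0},
  {"xyz": [0.5, 0, 0], "spin": 0},
  {"xyz": [0.4, 0, 0], "spin": 0},
  {"xyz": [0.11, 0, 0], "spin": 0},
  {"xyz": [0, 0, 0], "spin": 0},
  {"xyz": [0, 0, 0], "spin": 0},
  {"xyz": [0, 0, 0.1], "spin": 0},
  {"xyz": [0, 0, 0.1], "spin": 0},
  {"xyz": [0, 0, 0.1], "spin": 0},
  {"xyz": [0, 0, 0], "spin": 0},
])

```text
time: 7.75
tool_pos: [562.4, 172.6, 136.8]
tcp_rot: [-3.14, 0.0, 1.571]
contact_force: [-0.3, -0.4, -2.5]
grip_width: 35.1
finger_force: 30.0
```

>>> jog_arm([
  {"xyz": [0, 0, 0.06], "spin": 0},
  {"xyz": [0, 0, 0.06], "spin": 0},
  {"xyz": [0, 0, 0.06], "spin": 0},
  {"xyz": [0, 0, 0.06], "spin": 0},
  {"xyz": [0, 0, 0.06], "spin": 0},
  {"xyz": [0, 0, 0], "spin": 0},
  {"xyz": [0, 0, 0], "spin": 0},
  {"xyz": [0, 0, 0], "spin": 0},
  {"xyz": [0, 0, 0], "spin": 0},
  {"xyz": [0, 0, 0], "spin": 0},
])

```text
time: 9.0
tool_pos: [563.0, 172.8, 114.0]
tcp_rot: [3.141, 0.0, 1.571]
contact_force: [1.0, -0.4, -4.3]
grip_width: 34.8
finger_force: 30.0
```

>>> jog_arm([
  {"xyz": [0, 0, 0.08], "spin": 0},
  {"xyz": [0, 0, 0.08], "spin": 0},
  {"xyz": [0, 0, 0.08], "spin": 0},
  {"xyz": [0, 0, 0.08], "spin": 0},
  {"xyz": [0, 0, 0.06], "spin": 0},
  {"xyz": [0, 0, 0.06], "spin": 0},
  {"xyz": [0, 0, 0.03], "spin": 0},
  {"xyz": [0, 0, 0], "spin": 0},
  {"xyz": [0, 0, 0], "spin": 0},
  {"xyz": [0, 0, 0], "spin": 0},
])

```text
time: 10.25
tool_pos: [563.1, 172.8, 76.6]
tcp_rot: [3.141, -0.0, 1.571]
contact_force: [-0.5, -0.2, -4.0]
grip_width: 35.0
finger_force: 30.0
```

>>> jog_arm([
  {"xyz": [0, 0, 0], "spin": 0},
  {"xyz": [0, 0, 0], "spin": 0},
  {"xyz": [0, 0, 0], "spin": 0},
  {"xyz": [0, 0, 0], "spin": 0},
  {"xyz": [0, 0, 0], "spin": 0},
  {"xyz": [0, 0, -0.3], "spin": 0},
  {"xyz": [0, 0, -0.5], "spin": 0},
  {"xyz": [-0.4, 0, -0.5], "spin": 0},
  {"xyz": [-0.5, 0, -0.4], "spin": 0},
  {"xyz": [-0.5, 0, 0], "spin": 0},
], gripper=100)

```text
time: 11.5
tool_pos: [564.3, 59.8, 215.5]
tcp_rot: [3.135, 0.0, 1.571]
contact_force: [0.2, -0.0, -0.6]
grip_width: 92.1
finger_force: 0.0
```

Run:
```python
from h import *
o=bot.get_obs();print(o['tool_pos'],o['tcp_rot'],o['grip_width']);w,s,d=cam('wrist'),cam('scene'),cam('side')
print([proj(c,[563.3,173,z]) for c in(w,s,d) for z in(114,95,73,43)])
a,b,c=bot.capture('wrist'),bot.capture('scene'),bot.capture('side')
for n,i in zip('abc',(a,b,c)): cv2.imwrite(f'pics/p_{n}.png',i)
f=lambda im,x,y:cv2.resize(im[y:y+75,x:x+100],None,fx=4,fy=4,interpolation=cv2.INTER_CUBIC)
top=cv2.resize(a[0:240,200:520],(400,300))
cv2.imwrite('pics/m2.png',np.vstack([np.hstack([f(b,340,150),f(c,205,125)]),np.hstack([f(b,235,280),f(c,320,270)])]))
cv2.imwrite('pics/m2.png',np.vstack([cv2.imread('pics/m2.png')[:300],np.hstack([top,f(b,235,280)])]))
```

```text
[564.29  59.83 215.48] [3.14 0.   1.57] 92.1033262091858
[array([313.29,  84.05]), array([313.3,  88.1]), array([313.31,  92.13]), array([313.33,  96.73]), array([388.82, 170.56]), array([388.04, 177.56]), array([387.16, 185.49]), array([385.99, 196.  ]), array([254.75, 148.5 ]), array([255.16, 155.91]), array([255.61, 164.32]), array([256.22, 175.51])]
```

View pics/m2.png

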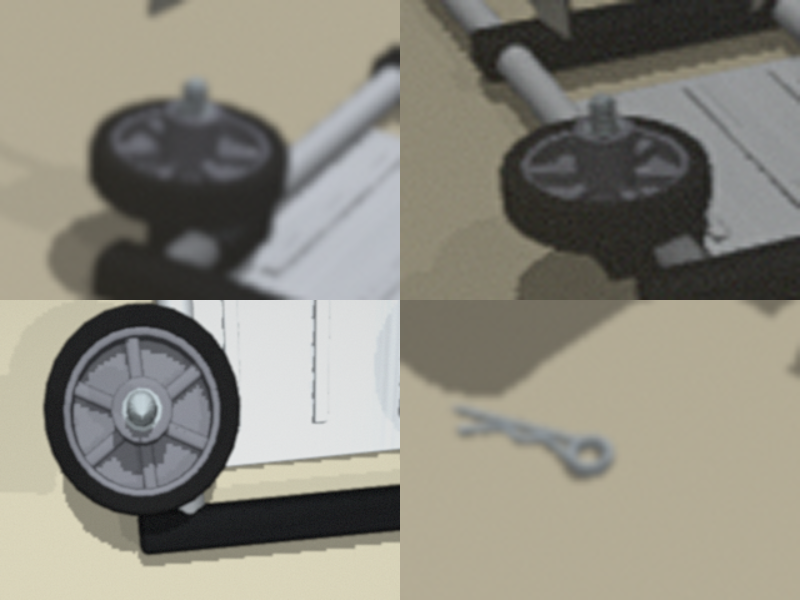

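The wheel is down on the collar, with the axle's end standing clear of the hub in all views. The clip lies with its loop at scene (283,319) and its legs pointing back towards the robot.

>>> jog_arm([
  {"xyz": [-0.46, 0, 0], "spin": 0},
  {"xyz": [-0.46, 0, 0], "spin": 0},
  {"xyz": [-0.46, 0, 0], "spin": 0},
  {"xyz": [-0.46, 0, 0], "spin": 0},
  {"xyz": [-0.46, 0, 0], "spin": 0},
  {"xyz": [-0.46, 0, 0], "spin": 0},
  {"xyz": [-0.46, 0, 0], "spin": 0},
  {"xyz": [-0.46, 0, 0], "spin": 0},
  {"xyz": [-0.46, 0, 0], "spin": 0},
  {"xyz": [-0.43, 0.15, 0], "spin": 0},
])

```text
time: 12.9
tool_pos: [575.2, -304.9, 212.0]
tcp_rot: [-3.141, -0.001, 1.571]
contact_force: [0.5, -0.7, 0.8]
grip_width: 92.1
finger_force: 0.0
```

>>> jog_arm([
  {"xyz": [0, 0, 0.05], "spin": 1},
  {"xyz": [0, 0, 0.05], "spin": 1},
  {"xyz": [0, 0, 0.05], "spin": 1},
  {"xyz": [0, 0, 0.05], "spin": 1},
  {"xyz": [0, 0, 0.05], "spin": 1},
  {"xyz": [0, 0, 0.05], "spin": 1},
  {"xyz": [0, 0, 0.05], "spin": 1},
  {"xyz": [0, 0, 0.05], "spin": 1},
  {"xyz": [0, 0, 0.05], "spin": 1},
  {"xyz": [0, 0, 0.05], "spin": 1},
])

```text
time: 14.15
tool_pos: [575.5, -303.5, 171.6]
tcp_rot: [-3.14, -0.0, 0.569]
contact_force: [1.1, -0.1, 0.1]
grip_width: 91.8
finger_force: 0.0
```

>>> jog_arm([
  {"xyz": [0, 0, 0], "spin": 1},
  {"xyz": [0, 0, 0], "spin": 1},
  {"xyz": [0, 0, 0], "spin": 0.2},
  {"xyz": [0, 0, 0], "spin": 0},
  {"xyz": [0, 0, 0], "spin": 0},
  {"xyz": [0, 0, 0], "spin": 0},
  {"xyz": [0, 0, 0], "spin": 0},
  {"xyz": [0, 0, 0], "spin": 0},
  {"xyz": [0, 0, 0], "spin": 0},
  {"xyz": [0, 0, 0], "spin": 0},
])

```text
time: 15.4
tool_pos: [574.9, -304.8, 172.4]
tcp_rot: [3.141, -0.0, 0.351]
contact_force: [-0.4, -0.6, -0.1]
grip_width: 91.7
finger_force: 0.0
```

Run:
```python
from h import *
o=bot.get_obs();t=o['tool_pos'];print(t,o['tcp_rot'],o['joint_positions']);w=cam('wrist');print(proj(w,[651,-279,4]),proj(w,[585,-303,4]),proj(w,t),w['f'])
im=bot.capture('wrist');cv2.imwrite('pics/w3.png',im)
np.savez('w3.npz',e=w['e'],R=w['R'])
```

```text
[ 574.95 -304.8   172.38] [ 3.14 -0.    0.35] [-0.61  0.62  1.22  0.    1.3   0.61]
[318.54 136.55] [318.19 215.93] [316.87 305.83] 359.0491290715205
```

View pics/w3.png

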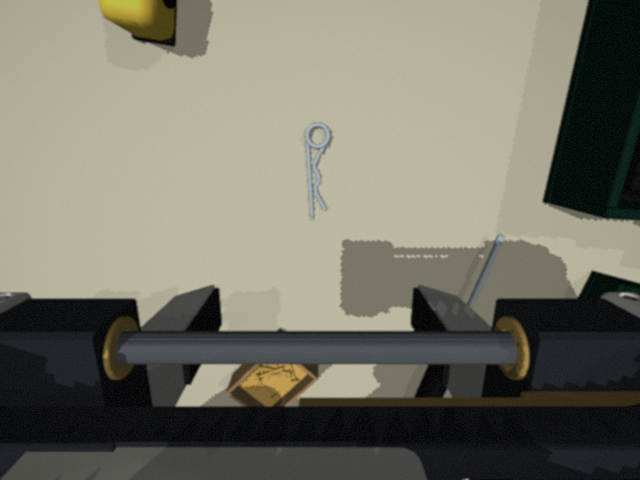

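The clip is clear here: its loop is at (318,134) and the straight leg runs down the left side to its tip at (312,217). The curved leg is on the right, and nothing is near the fingers' path.

Run:
```python
from h import *
w=cam('wrist');im=cv2.imread('pics/w3.png').astype(int)
r=im[110:225,295:340]; m=(r[:,:,0]-r[:,:,2])>2  # bluish
for y in range(0,115,3): print(110+y,''.join('#' if v else '.' for v in m[y]))
ys,xs=np.nonzero(m[8:35]);print('loop bbox',xs.min()+295,xs.max()+295,ys.min()+118)
pts=[]
for y in range(45,106):
    x=np.nonzero(m[y,:25])[0]
    if len(x):
        k=[x[0]]
        for v in x[1:]:
            if v==k[-1]+1:k.append(v)
            else:break
        if len(k)<8: pts.append((y+110,295+np.mean(k)))
p=np.array(pts);q=np.polyfit(p[:,0],p[:,1],1);print(q,len(p))
a=onz(w,(np.polyval(q,160),160),2);b=onz(w,(np.polyval(q,215),215),2);tip=onz(w,(np.polyval(q,217.5),217.5),2)
dr=(b-a)/np.linalg.norm(b-a);print('leg yaw',np.arctan2(*-dr[1::-1]),a,tip)
L=onz(w,(318,134.5),6);print('loop',L,'tip along',(tip-L)@dr,'off',np.cross(dr[:2],(tip-L)[:2]))
o=bot.get_obs();t=o['tool_pos'];ps=o['tcp_rot'][2];tx=np.array([np.cos(ps),np.sin(ps)]);ty=np.array([np.sin(ps),-np.cos(ps)])
v=(L-t)[:2];print('shift tool x,y',v@tx,v@ty,'z',t[2])
```

```text
110 .............................................
113 .............................................
116 .............................................
119 .............................................
122 .............................................
125 ...............###############...............
128 ............######..........#####............
131 ...........#####..............#####..........
134 ..........#####................####..........
137 ...........####................####..........
140 ...........#####..............####...........
143 ...........########.......######.............
146 ...........####################..............
149 ............###.........#####................
152 ............###........#####.................
155 ............###.......####...................
158 ............####....####.....................
161 ............####...####......................
164 ............####.#####.......................
167 .............########........................
170 .............###..#####......................
173 .............###.....####....................

[... 574 characters left out ...]
.........###.............
212 ...............####..........................
215 ................###..........................
218 ................##...........................
221 .............................................
224 .............................................
loop bbox 305 329 123
[  0.06 298.72] 50
leg yaw 0.4074173525605824 [ 629.17 -277.41    2.  ] [ 581.2  -298.11    2.  ]
loop [ 652.4  -277.96    6.  ] tip along 73.36129590092024 off -9.713106117041232
shift tool x,y 81.95723180085216 1.3858328284942436 z 172.37213940236225<stdin>:18: DeprecationWarning: Arrays of 2-dimensional vectors are deprecated. Use arrays of 3-dimensional vectors instead. (deprecated in NumPy 2.0)
```

>>> jog_arm([
  {"xyz": [0, 0, 0], "spin": -0.56},
  {"xyz": [0.3, 0.075, 0.2], "spin": 0},
  {"xyz": [0.4, 0, 0.4], "spin": 0},
  {"xyz": [0.285, 0, 0.5], "spin": 0},
  {"xyz": [0, 0, 0.4], "spin": 0},
  {"xyz": [0, 0, 0.3], "spin": 0},
  {"xyz": [0, 0, 0.2], "spin": 0},
  {"xyz": [0, 0, 0.08], "spin": 0},
  {"xyz": [0, 0, 0], "spin": 0},
  {"xyz": [0, 0, 0], "spin": 0},
], gripper=60)

```text
time: 16.7
tool_pos: [650.3, -279.6, 7.2]
tcp_rot: [3.14, -0.001, 0.407]
contact_force: [-0.2, 0.2, -0.2]
grip_width: 55.0
finger_force: 0.0
```

>>> jog_arm([
  {"xyz": [0, 0, 0.02], "spin": 0},
  {"xyz": [0, 0, 0.03], "spin": 0},
  {"xyz": [0, 0, 0], "spin": 0},
  {"xyz": [0, 0, 0], "spin": 0},
  {"xyz": [0, 0, 0], "spin": 0},
  {"xyz": [0, 0, 0], "spin": 0},
  {"xyz": [0, 0, 0], "spin": 0},
  {"xyz": [0, 0, 0], "spin": 0},
  {"xyz": [0, 0, 0], "spin": 0},
  {"xyz": [0, 0, 0], "spin": 0},
])

```text
time: 17.95
tool_pos: [649.7, -279.1, 2.0]
tcp_rot: [3.142, -0.0, 0.407]
contact_force: [0.6, -0.9, 0.3]
grip_width: 55.0
finger_force: 0.0
```

>>> jog_arm([
  {"xyz": [0, 0, 0], "spin": 0},
  {"xyz": [0, 0, 0], "spin": 0},
  {"xyz": [0, 0, 0], "spin": 0},
  {"xyz": [0, 0, 0], "spin": 0},
  {"xyz": [0, 0, 0], "spin": 0},
  {"xyz": [0, 0, 0], "spin": 0},
  {"xyz": [0, 0, 0], "spin": 0},
  {"xyz": [0, 0, 0], "spin": 0},
  {"xyz": [0, 0, 0], "spin": 0},
  {"xyz": [0, 0, 0], "spin": 0},
], gripper=0)

```text
time: 19.2
tool_pos: [649.7, -279.1, 2.0]
tcp_rot: [3.142, -0.0, 0.407]
contact_force: [-0.7, 0.2, 0.5]
grip_width: 20.5
finger_force: 30.0
```

>>> jog_arm([
  {"xyz": [0, 0, 0], "spin": 0},
  {"xyz": [0, 0, 0], "spin": 0},
  {"xyz": [0, 0, 0], "spin": 0},
  {"xyz": [0, 0, -0.2], "spin": 0},
  {"xyz": [0, 0, -0.2], "spin": 0},
  {"xyz": [0, 0, 0], "spin": -1},
  {"xyz": [0, 0, 0], "spin": -1},
  {"xyz": [0, 0, 0], "spin": -1},
  {"xyz": [0, 0, 0], "spin": -1},
  {"xyz": [0, 0, 0], "spin": -1},
], gripper=60)

```text
time: 20.45
tool_pos: [650.3, -279.4, 35.7]
tcp_rot: [3.139, -0.0, 0.91]
contact_force: [0.1, -1.4, 0.7]
grip_width: 55.0
finger_force: 0.0
```

>>> jog_arm([
  {"xyz": [0, 0, 0], "spin": -1},
  {"xyz": [0, 0, 0], "spin": -1},
  {"xyz": [0, 0, 0], "spin": -1},
  {"xyz": [0, 0, 0], "spin": -1},
  {"xyz": [0, 0, 0], "spin": -1},
  {"xyz": [0, 0, 0], "spin": -1},
  {"xyz": [0, 0, 0], "spin": -1},
  {"xyz": [0, 0, 0], "spin": -1},
  {"xyz": [0, 0, 0], "spin": -1},
  {"xyz": [0, 0, 0], "spin": -1},
])

```text
time: 21.7
tool_pos: [650.3, -279.4, 35.8]
tcp_rot: [3.14, 0.002, 1.91]
contact_force: [0.5, -0.1, 1.0]
grip_width: 55.0
finger_force: 0.0
```

>>> jog_arm([
  {"xyz": [0, 0, 0], "spin": -1},
  {"xyz": [0, 0, 0], "spin": -1},
  {"xyz": [0, 0, 0], "spin": -1},
  {"xyz": [0, 0, 0], "spin": -1},
  {"xyz": [0, 0, 0], "spin": -1},
  {"xyz": [0, 0, 0], "spin": -1},
  {"xyz": [0, 0, 0], "spin": -1},
  {"xyz": [0, 0, 0], "spin": -1},
  {"xyz": [0, 0, 0], "spin": -1},
  {"xyz": [0, 0, 0], "spin": -1},
])

```text
time: 22.95
tool_pos: [650.3, -279.4, 35.7]
tcp_rot: [-3.141, 0.002, 2.91]
contact_force: [-0.0, 0.5, 0.7]
grip_width: 55.1
finger_force: 0.0
```

>>> jog_arm([
  {"xyz": [0, 0, 0], "spin": -1},
  {"xyz": [0, 0, 0], "spin": -1},
  {"xyz": [0, 0, 0], "spin": -1},
  {"xyz": [0, 0, 0], "spin": -1},
  {"xyz": [0, 0, 0], "spin": -1},
  {"xyz": [0, 0, 0], "spin": -1},
  {"xyz": [0, 0, 0], "spin": -0.416},
  {"xyz": [0, 0, 0], "spin": 0},
  {"xyz": [0, 0, 0], "spin": 0},
  {"xyz": [0, 0, 0], "spin": 0},
])

```text
time: 24.2
tool_pos: [649.8, -279.1, 34.3]
tcp_rot: [-3.141, 0.0, -2.735]
contact_force: [0.2, -0.1, -0.6]
grip_width: 54.9
finger_force: 0.0
```

Run:
```python
from h import *
o=bot.get_obs();t=o['tool_pos'];print(t,o['tcp_rot'],o['joint_positions']);w=cam('wrist')
im=bot.capture('wrist');cv2.imwrite('pics/w4.png',im);im=im.astype(int)
print('TCP px',proj(w,[t[0],t[1],3]))
m=(im[:,:,0]-im[:,:,2])>2
for y in range(140,332,6): print(y,''.join('#' if v else '.' for v in m[y,285:350]))
```

```text
[ 649.79 -279.14   34.31] [-3.14  0.   -2.74] [-0.51  0.85  1.17  0.    1.13 -2.49]
TCP px [314.87 280.46]
140 .................................................................
146 .................................................................
152 ...............................................####..............
158 ..............................................######.............
164 ........................#.....................######.............
170 .......................#######................######.............
176 ..........................#######............#######.............
182 ............................########.........#######.............
188 ................................#######......#######.............
194 ..................................#######....#######.............
200 ....................................#######..######..............
206 ....................................#######..######..............
212 .................................#######.....######..............
218 ...............................######........######..............
224 .........
[... 546 characters left out ...]

272 ..................################################...............
278 ..............########...................#########...............
284 .............######.........................######...............
290 .............#######.......................#######...............
296 ...............#################################.................
302 ......................##################.........................
308 .................................................................
314 .................................................................
320 .................................................................
326 .................................................................
```

>>> jog_arm([
  {"xyz": [0, 0, 0.2], "spin": 0},
  {"xyz": [0, 0, 0.15], "spin": 0},
  {"xyz": [0, 0, 0.054], "spin": 0},
  {"xyz": [0, 0, 0], "spin": 0},
  {"xyz": [0, 0, 0], "spin": 0},
  {"xyz": [0, 0, 0], "spin": 0},
  {"xyz": [0, 0, 0], "spin": 0},
  {"xyz": [0, 0, 0], "spin": 0},
  {"xyz": [0, 0, 0], "spin": 0},
  {"xyz": [0, 0, 0], "spin": 0},
])

```text
time: 25.5
tool_pos: [649.7, -279.1, 1.7]
tcp_rot: [-3.141, 0.0, -2.735]
contact_force: [-0.6, 0.7, -0.3]
grip_width: 54.9
finger_force: 0.0
```

>>> jog_arm([
  {"xyz": [0, 0, 0], "spin": 0},
  {"xyz": [0, 0, 0], "spin": 0},
  {"xyz": [0, 0, 0], "spin": 0},
  {"xyz": [0, 0, 0], "spin": 0},
  {"xyz": [0, 0, 0], "spin": 0},
  {"xyz": [0, 0, 0], "spin": 0},
  {"xyz": [0, 0, 0], "spin": 0},
  {"xyz": [0, 0, 0], "spin": 0},
  {"xyz": [0, 0, -0.1], "spin": 0},
  {"xyz": [0, 0, -0.3], "spin": 0},
], gripper=0)

```text
time: 26.75
tool_pos: [648.8, -278.7, 32.8]
tcp_rot: [3.139, -0.002, -2.735]
contact_force: [0.0, -0.1, -0.6]
grip_width: 20.8
finger_force: 30.0
```

>>> jog_arm([
  {"xyz": [0, 0, -0.3], "spin": 1},
  {"xyz": [0, 0, -0.3], "spin": 1},
  {"xyz": [0, 0, -0.3], "spin": 1},
  {"xyz": [0, 0, -0.3], "spin": 1},
  {"xyz": [0, 0, -0.2], "spin": 1},
  {"xyz": [0, 0, 0], "spin": 1},
  {"xyz": [0, 0, 0], "spin": 1},
  {"xyz": [0, 0, 0], "spin": 1},
  {"xyz": [0, 0, 0], "spin": 1},
  {"xyz": [0, 0, 0], "spin": 1},
])

```text
time: 28.0
tool_pos: [649.7, -279.2, 146.2]
tcp_rot: [3.142, 0.001, 2.545]
contact_force: [0.3, -0.1, 0.0]
grip_width: 20.2
finger_force: 30.0
```

>>> jog_arm([
  {"xyz": [0, 0, 0], "spin": 1},
  {"xyz": [0, 0, 0], "spin": 1},
  {"xyz": [0, 0, 0], "spin": 1},
  {"xyz": [0, 0, 0], "spin": 1},
  {"xyz": [0, 0, 0], "spin": 1},
  {"xyz": [0, 0, 0], "spin": 1},
  {"xyz": [0, 0, 0], "spin": 1},
  {"xyz": [0, 0, 0], "spin": 1},
  {"xyz": [0, 0, 0], "spin": 0.86},
  {"xyz": [0.4, -0.06, 0], "spin": 0},
])

```text
time: 29.25
tool_pos: [641.9, -249.4, 145.7]
tcp_rot: [3.141, 0.001, 1.659]
contact_force: [0.2, 0.4, -0.9]
grip_width: 20.6
finger_force: 30.0
```

>>> jog_arm([
  {"xyz": [0.5, -0.08, 0], "spin": 0},
  {"xyz": [0.5, -0.08, 0], "spin": 0},
  {"xyz": [0.5, -0.08, 0], "spin": 0},
  {"xyz": [0.5, -0.08, 0], "spin": 0},
  {"xyz": [0.5, -0.08, 0], "spin": 0},
  {"xyz": [0.5, -0.08, 0], "spin": 0},
  {"xyz": [0.5, -0.08, 0], "spin": 0},
  {"xyz": [0.4, -0.05, 0], "spin": 0},
  {"xyz": [0.2, 0, 0], "spin": 0},
  {"xyz": [0, 0, 0], "spin": 0},
])

```text
time: 30.5
tool_pos: [563.7, 74.9, 146.0]
tcp_rot: [3.141, 0.0, 1.664]
contact_force: [0.1, -0.7, -1.5]
grip_width: 21.0
finger_force: 30.0
```

Lower by 44 mm to hole height and look.

>>> jog_arm([
  {"xyz": [0, 0, 0.2], "spin": 0},
  {"xyz": [0, 0, 0.2], "spin": 0},
  {"xyz": [0, 0, 0.15], "spin": 0},
  {"xyz": [0, 0, 0], "spin": 0},
  {"xyz": [0, 0, 0], "spin": 0},
  {"xyz": [0, 0, 0], "spin": 0},
  {"xyz": [0, 0, 0], "spin": 0},
  {"xyz": [0, 0, 0], "spin": 0},
  {"xyz": [0, 0, 0], "spin": 0},
  {"xyz": [0, 0, 0], "spin": 0},
])

```text
time: 31.75
tool_pos: [563.4, 74.5, 101.7]
tcp_rot: [3.141, 0.0, 1.662]
contact_force: [0.0, 0.6, 0.2]
grip_width: 20.5
finger_force: 30.0
```

Run:
```python
from h import *
o=bot.get_obs();t=o['tool_pos'];ps=o['tcp_rot'][2];print(t,o['tcp_rot']);w,s,d=cam('wrist'),cam('scene'),cam('side')
tx=np.array([np.cos(ps),np.sin(ps),0]);ty=np.array([np.sin(ps),-np.cos(ps),0])
tip=t+73*tx+9*ty;A=[563.2,173.2,114]
for n,c in(('w',w),('s',s),('d',d)): print(n,'tip',proj(c,tip),'axle top',proj(c,A),'hole',proj(c,[563.2,173.2,102]))
a,b,c=[bot.capture(n) for n in('wrist','scene','side')]
for n,i in zip('abc',(a,b,c)): cv2.imwrite(f'pics/q_{n}.png',i)
def f(im,p,w=50,h=37): x,y=int(p[0])-w,int(p[1])-h;print('crop',x,y);return cv2.resize(im[y:y+2*h,x:x+2*w],(400,296),interpolation=cv2.INTER_CUBIC)
L=cv2.resize(a[0:300,220:420],(400,592),interpolation=cv2.INTER_CUBIC)
cv2.imwrite('pics/m3.png',np.hstack([L,np.vstack([f(b,proj(s,tip)),f(c,proj(d,tip))])]))
```

```text
[563.4   74.48 101.66] [3.14 0.   1.66]
w tip [336.5  150.05] axle top [339.01  80.62] hole [337.17  85.42]
s tip [383.12 178.94] axle top [388.83 170.52] hole [388.34 174.96]
d tip [259.07 157.9 ] axle top [254.69 148.47] hole [254.94 153.16]
crop 333 141
crop 209 120
```

View pics/m3.png

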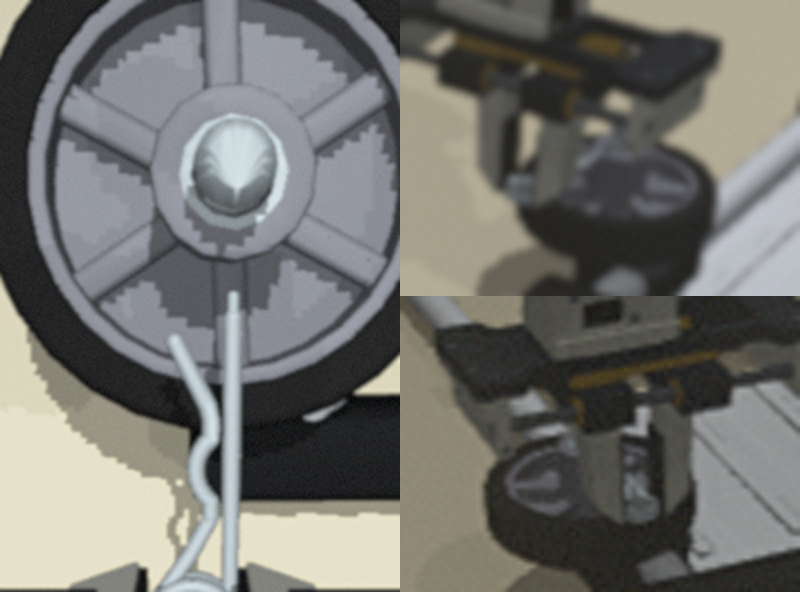

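The wrist crop shows the leg's tip at image (337,150), pointing straight at the axle centred on column 337, so the two are in line. The curved leg is on the left, free of the axle.

>>> jog_arm([
  {"xyz": [0.1, 0, 0], "spin": 0},
  {"xyz": [0.08, 0, 0], "spin": 0},
  {"xyz": [0.04, 0, 0], "spin": 0},
  {"xyz": [0.04, 0, 0], "spin": 0},
  {"xyz": [0.04, 0, 0], "spin": 0},
  {"xyz": [0, 0, 0], "spin": 0},
  {"xyz": [0, 0, 0], "spin": 0},
  {"xyz": [0, 0, 0], "spin": 0},
  {"xyz": [0, 0, 0], "spin": 0},
  {"xyz": [0, 0, 0], "spin": 0},
])

```text
time: 33.15
tool_pos: [561.2, 98.3, 101.6]
tcp_rot: [3.141, 0.0, 1.662]
contact_force: [0.4, 0.1, -0.2]
grip_width: 21.0
finger_force: 30.0
```

>>> jog_arm([
  {"xyz": [0.04, 0, 0], "spin": 0},
  {"xyz": [0.04, 0, 0], "spin": 0},
  {"xyz": [0.04, 0, 0], "spin": 0},
  {"xyz": [0.04, 0, 0], "spin": 0},
  {"xyz": [0.04, 0, 0], "spin": 0},
  {"xyz": [0, 0, 0], "spin": 0},
  {"xyz": [0, 0, 0], "spin": 0},
  {"xyz": [0, 0, 0], "spin": 0},
  {"xyz": [0, 0, 0], "spin": 0},
  {"xyz": [0, 0, 0], "spin": 0},
])

```text
time: 34.4
tool_pos: [559.6, 114.3, 101.5]
tcp_rot: [-3.141, -0.0, 1.662]
contact_force: [-3.5, -0.8, -0.6]
grip_width: 20.8
finger_force: 30.0
```

Run:
```python
from h import *
a=bot.capture('wrist');cv2.imwrite('pics/w5.png',cv2.resize(a[20:300,220:430],None,fx=2,fy=2,interpolation=cv2.INTER_CUBIC))
```

```text
(no output)
```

View pics/w5.png

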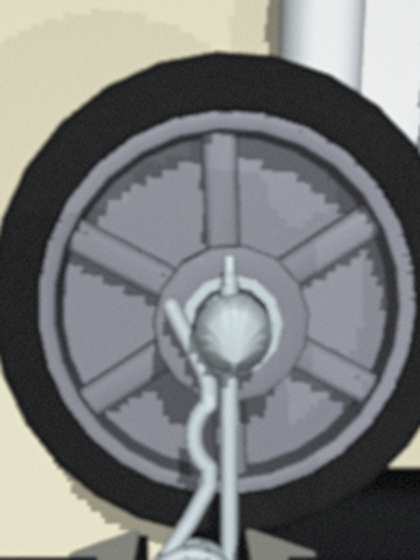

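The leg has come through the hole, its tip showing at crop (230,260) behind the axle, and the curved leg has started along the axle's left side.

>>> jog_arm([
  {"xyz": [0.04, 0, 0], "spin": 0},
  {"xyz": [0.04, 0, 0], "spin": 0},
  {"xyz": [0.04, 0, 0], "spin": 0},
  {"xyz": [0.04, 0, 0], "spin": 0},
  {"xyz": [0.04, 0, 0], "spin": 0},
  {"xyz": [0.04, 0, 0], "spin": 0},
  {"xyz": [0.04, 0, 0], "spin": 0},
  {"xyz": [0.03, 0, 0], "spin": 0},
  {"xyz": [0, 0, 0], "spin": 0},
  {"xyz": [0, 0, 0], "spin": 0},
])

```text
time: 35.7
tool_pos: [556.5, 138.0, 101.3]
tcp_rot: [-3.139, 0.002, 1.663]
contact_force: [-4.9, -5.5, -0.6]
grip_width: 20.7
finger_force: 30.0
```

Run:
```python
from h import *
o=bot.get_obs();print(o['tool_pos'],o['contact_force'])
a=bot.capture('wrist');cv2.imwrite('pics/w6.png',a);im=a.astype(int)
for y in range(100,300,5): print(y,' '.join('%3d'%v for v in im[y,295:365:3,1]))
```

```text
[556.54 138.04 101.27] [-4.93 -5.54 -0.55]
100 215 213 213 213 215 215 214 203 190 147 114  70  67  75  98 111 131 137 150 161 113 118 136 174
105 205 167  76  42  28  28  31  38  34  39  34  40  40  41  36  40  32  39  36  38  35  34  30  37
110  33  39  36  37  38  36  39  36  37  39  41  35  35  35  41  39  37  35  39  41  36  36  39  40
115  41  42  33  35  37  33  37  37  38  39  37  36  39  31  35  39  35  37  41  31  36  34  35  38
120  40  37  38  31  37  34  33  34  38  35  34  34  41  36  35  33  37  38  32  36  37  35  33  39
125  41  42  35  34  37  39  39  41  30  34  36  28  31  34  37  30  33  31  34  35  38  34  36  38
130  37  36  33  33  36  51  79 114 133 143 149 146 142 144 143 149 147 148 148 138  98  67  36  34
135  33  77 133 147 142 138 134 133 129 127 122 112 100 104 116 114 119 120 126 130 132 134 139 141
140 141 137 134 128 103  80  78  87  88  75  88 143 145 147 124  83  89  92  92  89  78  75  84 115
145 101  80  84  91  91  88  87  90  90  86 132 143 142 144 126  86  90  88  90  89  87  85  89  88
150  87  89  91  87  89  99 140 141 145 111 128 143 142 2
[... 2242 characters left out ...]

265 149 142 148 100  97  96  98  99 184 216 176 125 156 193 168 130 133 130 124 121 149 150 150 150
270 150 149 150 150 116 107  98 173 215 187  96  74 165 209 165  94  84 144 150 148 150 149 151 147
275 152 150 148 149 151 149 163 214 194 107  83  80 166 208 168 147 122 150 148 149 149 140 141 137
280 140 148 149 151 141 154 211 202 143  94  84  85 168 209 169 145 115 146 141 140 136 138 137 138
285  78  76  92 108 164 215 200 138 135  87  87  85 165 209 169 149 126 134 135 139 138 133 112  78
290 117  85  75 171 216 195 151 162 155 133  92  91 164 209 164  26  81 133 129 130 130 128 114  88
295 137 146 182 192 170 183 195 189 197 180 153 148 159 207 137  21  42 130 129 131 129 130 131 130
```

Run:
```python
from h import *
w=cam('wrist');h=np.array([563.2,173.2,102]);ps=1.662;tx=np.array([np.cos(ps),np.sin(ps),0])
print(proj(w,h),proj(w,[563.2,173.2,114]))
for r,x in((150,335),(217,323.5),(261,323.5),(175,303)): print(r,(onz(w,(x,r),102)-h)@tx)
```

```text
[337.02 238.04] [338.55 245.43]
150 38.632647076248546
217 9.719822325017047
261 -11.015846070226845
175 28.182103342036843
```

>>> jog_arm([
  {"xyz": [0.015, 0, 0], "spin": 0},
  {"xyz": [0.01, 0, 0], "spin": 0},
  {"xyz": [0, 0, 0], "spin": 0},
  {"xyz": [0, 0, 0], "spin": 0},
  {"xyz": [0, 0, 0], "spin": 0},
  {"xyz": [0, 0, 0], "spin": 0},
  {"xyz": [0, 0, 0], "spin": 0},
  {"xyz": [0, 0, 0], "spin": 0},
  {"xyz": [0, 0, 0], "spin": 0},
  {"xyz": [0, 0, 0], "spin": 0},
])

```text
time: 37.0
tool_pos: [556.5, 138.4, 101.3]
tcp_rot: [-3.139, 0.004, 1.662]
contact_force: [-4.6, -11.1, -0.3]
grip_width: 20.8
finger_force: 30.0
```

>>> jog_arm([
  {"xyz": [0, 0, 0], "spin": 0},
  {"xyz": [0, 0, 0], "spin": 0},
  {"xyz": [0, 0, 0], "spin": 0},
  {"xyz": [0, 0, 0], "spin": 0},
  {"xyz": [0, 0, -0.2], "spin": 0},
  {"xyz": [0, 0, -0.4], "spin": 0},
  {"xyz": [-0.2, 0, -0.4], "spin": 0},
  {"xyz": [-0.3, 0, 0], "spin": 0},
  {"xyz": [0, 0, 0], "spin": 0},
  {"xyz": [0, 0, 0], "spin": 0},
], gripper=60)

```text
time: 38.25
tool_pos: [560.8, 101.6, 181.9]
tcp_rot: [3.141, -0.0, 1.662]
contact_force: [-0.2, 0.5, 0.1]
grip_width: 55.1
finger_force: 0.0
```

Run:
```python
from h import *
o=bot.get_obs();print(o['tool_pos'],o['contact_force'],o['grip_width'])
w=cam('wrist');h=[563.2,173.2,102];p=proj(w,h);print(p,[proj(w,np.array(h)+[-.091*k,.996*k,0]) for k in(-36,40)])
a,b,c=[bot.capture(n) for n in('wrist','scene','side')]
f=lambda im,x,y:cv2.resize(im[y:y+75,x:x+100],(400,300),interpolation=cv2.INTER_CUBIC)
x,y=int(p[0])-55,max(0,int(p[1])-83);print(x,y)
cv2.imwrite('pics/m4.png',np.hstack([cv2.resize(a[y:y+166,x:x+110],(398,600),interpolation=cv2.INTER_CUBIC),np.vstack([f(b,340,140),f(c,205,120)])]))
```

```text
[560.8  101.62 181.91] [-0.24  0.52  0.09] 55.14276812509444
[329.38 150.3 ] [array([328.77, 205.95]), array([330.12,  82.44])]
274 67
```

View pics/m4.png

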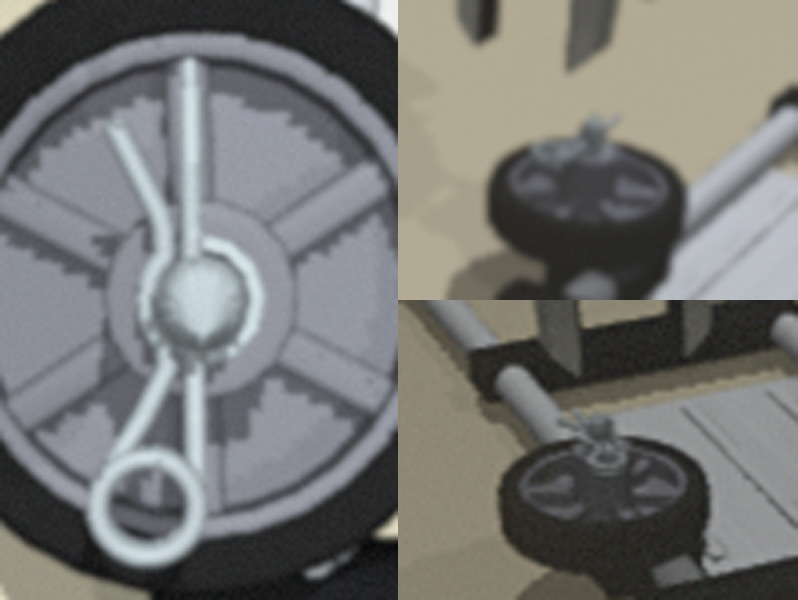

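The clip's leg runs through the axle, with its tip at image (327,84) against 82 expected and its loop at (315,207). The curved leg hugs the axle and the gripper is clear, so I'm handing in.

```bash
python3 -c "
from plant import bot
print(bot.close_job())"
```

```text
the job is handed in; nothing more can be done
None
```

The wheel is fully down on the bare axle and the clip is through the hole and snapped round it, about 1.5 mm off centre by the last picture. The gripper is clear, and I handed the job in after about 38 s; no verdict was returned.

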